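# Load a pack of thermal pads into a sprung feeder

## Robot

A 6-joint arm with a two-finger parallel gripper is mounted at the origin on a cart in front of the work surface, level with it; the furniture and walls round the work are solid. World frame = base frame: x ahead of the robot, y to its left, z up, the work surface at z = 0. Lengths are in mm, angles in rad, forces in N, time in s.
With the tool pointing down it reaches from about 350 to 775 mm from the base axis. Payload 7.3 kg.
Tool frame: the origin (TCP) lies on the front face of the gripper's body, between the roots of the fingers; the fingertips stand 66 mm ahead of it and the grasp point (between the pads) lies 47 mm ahead of it (bot.tip_extent is the distance from the TCP to the fingertips, in mm); z points along the fingers, y is the line along which they close (so a half turn about z gives the same grasp; the last joint's range is limited). The gripper opens to 92 mm and grips with 3 to 60 N. Pads are 19 mm wide; open, the fingers measure 130 mm over their backs; the gripper's body (75 mm by 190 mm) begins 47 mm behind the grasp point.
Start: joints at [0.985, 0.342, 1.524, -0, 1.275, -0.146], TCP at [223.509, 475.061, 292.241] pointing down, gripper open.
Joint ranges: [-2.53, 2.53], [-0.77, 2.02], [0.04, 2.7], [-1, 4.14], [0.28, 2.66], [-3.11, 3.11]. Speed limits (rad/s): [2.57, 2.57, 3.14, 3.14, 3.14, 3.14].

## Interface

Orientations are given as [roll, pitch, yaw] about the fixed x, y, z axes, in that order (R = Rz(yaw) Ry(pitch) Rx(roll)).
In Python, from plant import readout, viewer, order, bot gives the robot as it stands.
- The arm moves only by the shell command python3 -m creep 'ROWS'. ROWS is text: rows parted by semicolons, each of 7 numbers parted by spaces: the shift along the world's x, y, z in m, then the turn, a rotation vector about the world's x, y, z in rad, then the opening in per cent of the stroke, from 0 (shut) to 100 (fully open). A call has 1 to 8 rows; each row shifts and turns the commanded pose from where the row before left it; what a row does not reach is not made up. A row lasts 1/12 s, in which the tool goes at most 41.7 mm and 7.16 degrees, less where a joint would pass 70% of its speed; a pose out of reach is approached as far as the arm can. A call is refused whole if a number of a shift passes 0.0417 or a number of a turn 0.125, either way. A call with a gripper value outside its range is refused whole. The fingers move at their own pace and stop on an object; the grip force is fixed at half the most. Time passes only in rows, so rows that do not move let the fingers close. It gives the time, the measured TCP pose, the force, the opening and the grip force at its end, in the units of the state.
- readout.get_obs(): the state, without advancing time (a new reading comes with each control period).
- viewer.capture(name): name is "scene" or "top" or "wrist"; returns the picture (384x512x3 uint8, red, green, blue); there is no depth.
- viewer.camera_info(name): a dict with "fx", "fy", "cx", "cy" (pixels), "origin" and "rotation" of the camera in the world. Camera axes: x right, y up, looking along -z (the intrinsics and any distortion apply to the point x, -y, -z); pixel columns grow to the right and rows downward; lengths in mm; the calibration is good to about 2 mm. A picture is of the moment at which its call begins: read the wrist's pose just before it. camera_info takes no time and is no camera call; for the wrist camera it gives the pose at the moment of the call.
- order.close_job(): hands the job in; it is judged then, once.
The state is a dict: "time": time; "joint_positions": joint angles; "dq": joint speeds; "tau": joint torques, N m; "tool_pos": TCP position; "tcp_rot": TCP orientation; "contact_force": force on the tool from outside, world axes, zero at the start; "moment": the same for the moment, N m; "grip_width": finger opening in mm; "finger_force": force on a finger pad.
Only numpy, scipy, OpenCV 4.12 (cv2) and the standard library are available. Lean on these libraries where they do the work, as an engineer would, in place of code of your own. Each camera call takes 0.05 s, during which the arm holds its last target. There are 200 camera calls.

## Task

Refill the pad feeder: take the flat pack of thermal pads, use it to press the feeder's sprung slider back just far enough, lower the pack flat onto the bed between the cheeks, and let the slider close so that it pushes the pack fully home against the stop, under the lip. Be gentle: do not ram the slider into its rear stop or force the pack, and leave the other things on the bench where they are.

Things in the scene. Friction and masses are not known exactly. Their poses are not given: they have to be found in the camera images.
- pad_pack_center (a point): centre (half-way up) of the flat blue pack of thermal pads on the bench, the part to load: 44 mm along its x, 62 mm along its y, 8.4 mm thick (z up), about 30 g. Grasp it across the 44 mm, by the tips, half-way along its 62 mm. Either end may go first.
- feeder: the pad feeder's foot, a dark steel strip 190 x 34 x 8 mm fixed to the bench; origin on the bench top, x from the stop towards the sprung slider, z up. The aluminium rail with stop, cheeks and slider is clamped on it up to 10 mm off, either way along x, from the nominal figures given with the points below; this setting is not measured: find it by feel.
- feeder_home (a point): on the foot: nominal centre of a pack that is home (feeder x 0, y 0, z 28 mm; true x up to 10 mm off, as the rail is clamped). The bed under it is 26 mm wide, its top at z 24 mm; pack and fingers overhang it. Nothing stands beside the bed above the foot at nominal x -15 to +31 mm: room for the fingers. Axes as the feeder's.
- feeder_stop (a point): on the foot: nominal foot of the stop face (feeder x -31, y 0, z 24 mm; true x up to 10 mm off). The stop's lip reaches 5 mm over the bed towards +x, underside z 35 mm, top z 39 mm. Two pairs of side cheeks, 49 mm apart inside, tops at z 33 mm, run at nominal feeder x -31 to -15 mm and +31 to +63 mm.
- feeder_slider (a point): on the foot: nominal centre of the slider's face at rest (feeder x -9, y 0, z 42 mm; true x up to 10 mm off). It does not move with the slider. The upright face is 44 mm wide, from z 25 to z 60 mm, a thumb tab above it up to z 66 mm; the fixed rear post begins at nominal x +83 mm, up to z 56 mm.
- slider (a joint): grey sprung slider: metres pushed back along feeder +x; 0 at rest (face 22 mm from the stop), 0.040 closed on a loaded pack, 0.045 when a 62 mm pack pressed on its face just clears the lip, 0.050 at its hard rear stop. The spring pushes with 3.6 N at rest, 6.6 N at the rear, its face drags on the pack. No catch: the pack itself must hold it back while it is lowered.
- flux_pot: bystander: round screw-top pot, 46 mm across, 28 mm high; origin at its underside
- usb_stick: bystander: small memory stick 18 x 48 x 8 mm; origin at its underside
- heat_sink: bystander: finned aluminium heat sink 52 x 69 x 28 mm; origin at its underside
Things that resemble listed ones, but are neither listed nor needed, are in the scene too. Of the things like the part that bears pad_pack_center, leave any that is turquoise or yellow; of the rest the smaller one is meant.

How it is judged:
By the outcome, as a careful person would: the job done as asked, in the order asked, and still so for the second after the job is handed in, with the robot touching nothing.
It also fails if it takes over 40 s, if anything falls off the work surface, if the arm or the gripper's body presses on something with over 40 N, if the wrist force passes 120 N, or if a joint passes its speed limit or range.

## Working session

There is one attempt and no reset: what is moved stays moved. The work goes in short steps, Python scripts to look and compute and a shell command to move; the robot and the scene stay as the last step left them, time stands still between calls to the robot, and variables do not carry over. Pictures are saved under pics/ and viewed, at most 10 in all, crops included, and the job is handed in when it is done.

```bash
mkdir -p pics; ls; python3 - <<'E'
from plant import readout, viewer, order, bot
import cv2
for n in("scene","top"):
    im=viewer.capture(n); cv2.imwrite(f"pics/{n}0.png",cv2.resize(im[:,:,::-1],None,fx=1.5,fy=1.5,interpolation=cv2.INTER_CUBIC))
    print(n,viewer.camera_info(n))
print(readout.get_obs())
E
```

```text
pics
scene {'fx': 381.984830726332, 'fy': 381.984830726332, 'cx': 250.23727428617988, 'cy': 197.25029818575877, 'origin': array([  97.46122681, -596.29721162,  737.66036789]), 'rotation': array([ 0.78918519,  0.01545754, -0.65501884])}
top {'fx': 351.2434436196908, 'fy': 351.2434436196908, 'cx': 257.0831736532045, 'cy': 191.12018644021774, 'origin': array([ 374.14397521,  -41.30176384, 1020.00485791]), 'rotation': array([ 0.14981431, -0.0281744 , -1.58826977])}
{'time': 0.1, 'joint_positions': array([ 9.84979361e-01,  3.42629666e-01,  1.52489481e+00, -8.92878581e-06,
        1.27542399e+00, -1.46009415e-01]), 'dq': array([-0.0012572 ,  0.00034656, -0.00047342,  0.00112697, -0.00204761,
        0.0013388 ]), 'tau': array([ 1.68677190e-03, -4.32008529e+01, -2.44692868e+01,  7.18220067e-02,
        5.27566276e-02, -5.88615740e-05]), 'tool_pos': array([223.36165032, 474.81582746, 291.63585799]), 'tcp_rot': array([-3.14025003e+00, -1.88810717e-04,  2.70178758e+00]), 'contact_force': array([ 0.55997886,  0.47314   , -0.48250953]), 'moment': array([-0.04604146, -0.02921113,  0.02385457]), 'finger_force': 0.0, 'grip_width': 91.42493476241631}
```

View pics/scene0.png

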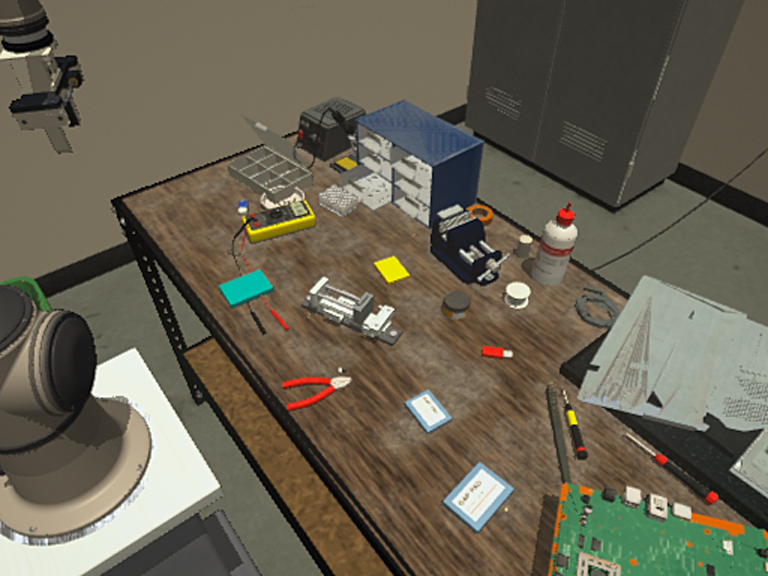

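View pics/top0.png

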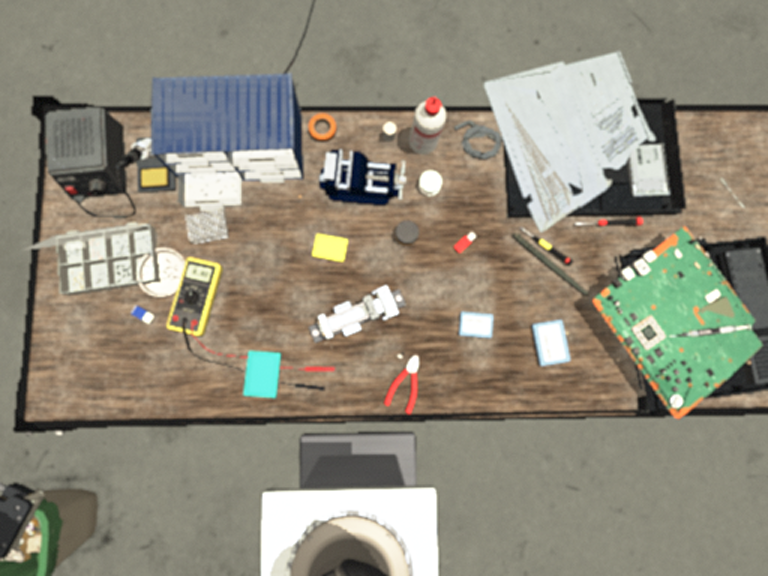

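Candidates for the part, as pixels in the 1.5x top view:
- small blue pack (476,325)
- larger blue pack (551,343)
- turquoise (262,374) and yellow (330,248), both ruled out

The smaller blue pack at (476,325) fits. I'll confirm it with enlarged crops.

```bash
cat > h.py <<'E'
import numpy as np, cv2
from scipy.spatial.transform import Rotation as R
from plant import readout, viewer, order, bot
def ray(ci,u,v):
    M=R.from_euler('xyz',ci['rotation']).as_matrix()
    d=M@np.array([(u-ci['cx'])/ci['fx'],-(v-ci['cy'])/ci['fy'],-1.])
    return np.array(ci['origin']),d
def px(ci,u,v,z):
    o,d=ray(ci,u,v); return o+d*(z-o[2])/d[2]
def proj(ci,p):
    M=R.from_euler('xyz',ci['rotation']).as_matrix()
    c=M.T@(np.array(p)-ci['origin']); return ci['cx']+ci['fx']*c[0]/-c[2], ci['cy']+ci['fy']*c[1]/c[2]
E
python3 - <<'E'
from h import *
a=viewer.capture("top")[:,:,::-1]; b=viewer.capture("scene")[:,:,::-1]
t=cv2.resize(a[180:250,200:390],None,fx=4,fy=4,interpolation=cv2.INTER_CUBIC)
s=cv2.resize(b[180:290,190:310],None,fx=3,fy=3,interpolation=cv2.INTER_CUBIC)
s2=cv2.resize(b[250:355,260:350],None,fx=3,fy=3,interpolation=cv2.INTER_CUBIC)
c=np.zeros((600,800,3),np.uint8); c[:280,:760]=t; c[280:595,380:650]=s2; c[280:600,:360]=s[:320]
cv2.imwrite("pics/crop1.png",c)
ci=viewer.camera_info("top")
for u,v in((476,325),(551,343),(316,333),(402,300)): print(px(ci,u/1.5,v/1.5,8))
print(viewer.camera_info("wrist"))
E
```

```text
[ 449.28714302 -245.8016981     8.        ]
[ 412.33902672 -389.75458228    8.        ]
[438.70414641  62.15630162   8.        ]
[ 499.92325248 -103.77135196    8.        ]
{'fx': 320.2724023841951, 'fy': 320.2724023841951, 'cx': 259.8662371943555, 'cy': 190.58199161401296, 'origin': array([153.67927281, 507.76217382, 384.2492267 ]), 'rotation': array([-0.28693622,  0.00135175,  1.13073099])}
```

View pics/crop1.png

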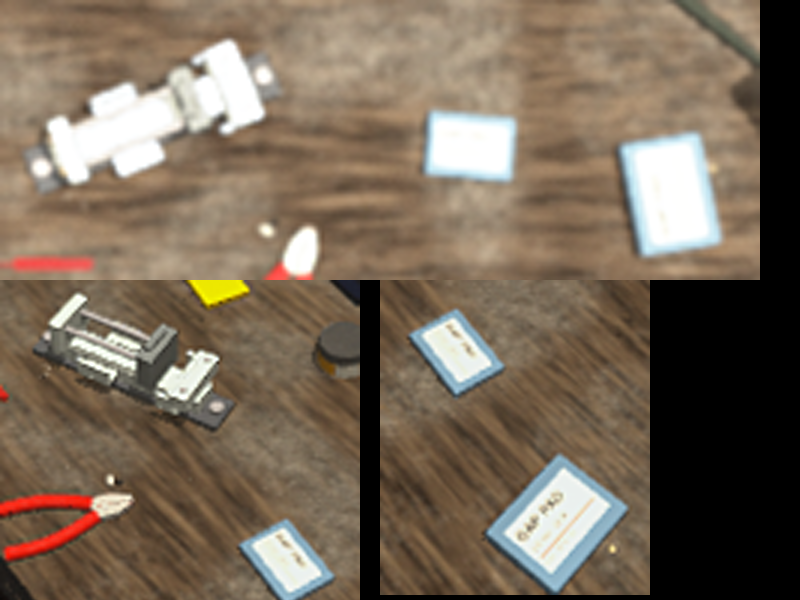

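The crop confirms it. The small blue pack (top crop about (471,146), 62 x 44 mm in scale) is the part. The larger "GAP PAD" pack (670,195) stays. The feeder's stop is at the right end and its rear post at the left. Next I'll look from above with the wrist camera.

```bash
r="0.0206 -0.0412 -0.0093 0 0 -0.065 100"; python3 -m creep '0.0206 -0.0412 -0.0093 0 0 -0.065 100;0.0206 -0.0412 -0.0093 0 0 -0.065 100;0.0206 -0.0412 -0.0093 0 0 -0.065 100;0.0206 -0.0412 -0.0093 0 0 -0.065 100;0.0206 -0.0412 -0.0093 0 0 -0.065 100;0.0206 -0.0412 -0.0093 0 0 -0.065 100'; python3 -m creep '0.0206 -0.0412 -0.0093 0 0 -0.065 100;0.0206 -0.0412 -0.0093 0 0 -0.065 100;0.0206 -0.0412 -0.0093 0 0 -0.065 100;0.0206 -0.0412 -0.0093 0 0 -0.065 100;0.0206 -0.0412 -0.0093 0 0 -0.065 100;0.0206 -0.0412 -0.0093 0 0 -0.065 100;0 0 0 0 0 0 100;0 0 0 0 0 0 100'
python3 - <<'E'
from h import *
print(readout.get_obs()['joint_positions']); ci=viewer.camera_info("wrist"); im=viewer.capture("wrist")[:,:,::-1]
print(ci)
cv2.imwrite("pics/w1raw.png",im)
cv2.imwrite("pics/w1.png",cv2.resize(im,None,fx=1.5,fy=1.5,interpolation=cv2.INTER_CUBIC))
# pack from top crop
ct=viewer.camera_info("top")
P=np.array([px(ct,200+u/4,180+v/4,8.4)[:2] for u,v in((429,111),(516,117),(513,181),(425,175))])
print(P,P.mean(0),np.diff(P,axis=0))
E
```

```text
time: 0.7
tool_pos: [333.3, 254.2, 242.5]
tcp_rot: [3.141, 0.0, 2.309]
contact_force: [0.6, 0.5, 0.1]
grip_width: 92.0
finger_force: 0.0
time: 1.37
tool_pos: [443.0, 34.9, 192.7]
tcp_rot: [-3.141, -0.001, 1.918]
contact_force: [-0.2, 0.3, 0.4]
grip_width: 91.8
finger_force: 0.0
[-9.41327134e-02  3.14705329e-01  1.87807627e+00  1.20898555e-04
  9.50034326e-01 -4.41060643e-01]
{'fx': 320.2724023841951, 'fy': 320.2724023841951, 'cx': 259.8662371943555, 'cy': 190.58199161401296, 'origin': array([416.6436114 , 107.13937558, 285.14665971]), 'rotation': array([-0.28685602,  0.00169324,  0.34658434])}
[[ 475.60471917 -217.39852676]
 [ 470.30037116 -280.75616349]
 [ 423.98759166 -276.34071867]
 [ 429.3183657  -212.69883369]] [ 449.80276192 -246.79856065] [[ -5.30434801 -63.35763673]
 [-46.3127795    4.41544482]
 [  5.33077404  63.64188497]]
```

View pics/w1.png

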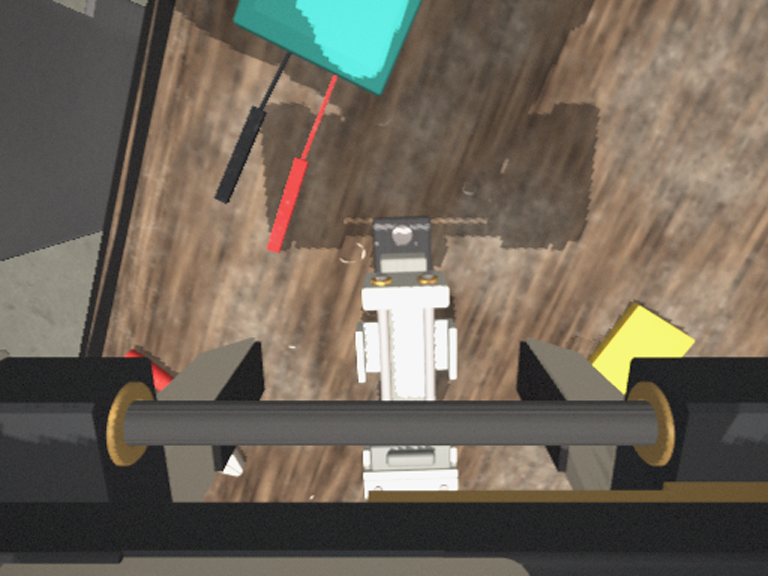

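The wrist view shows the feeder's rear half, with the foot's end at (402,222) and the axis near column 405. The gripper hides the rest. I'll back up 120 mm to see the whole foot.

```bash
python3 -m creep '0.0105 -0.0285 0 0 0 0 100;0.0105 -0.0285 0 0 0 0 100;0.0105 -0.0285 0 0 0 0 100;0.0105 -0.0285 0 0 0 0 100;0 0 0 0 0 0 100;0 0 0 0 0 0 100'
python3 - <<'E'
from h import *
ci=viewer.camera_info("wrist"); im=viewer.capture("wrist")[:,:,::-1]
np.save('pics/w2.npy',np.array([*ci['origin'],*ci['rotation']]));print(ci['origin'],ci['rotation'])
cv2.imwrite("pics/w2raw.png",im)
cv2.imwrite("pics/w2.png",cv2.resize(im[0:270,140:400],None,fx=2.2,fy=2.2,interpolation=cv2.INTER_CUBIC))
E
```

```text
time: 1.92
tool_pos: [484.7, -76.6, 193.4]
tcp_rot: [3.141, -0.0, 1.922]
contact_force: [-1.1, 0.4, 0.2]
grip_width: 91.6
finger_force: 0.0
[457.86397185  -4.55383028 285.8639823 ] [-0.28715199  0.00041915  0.35109734]
```

View pics/w2.png

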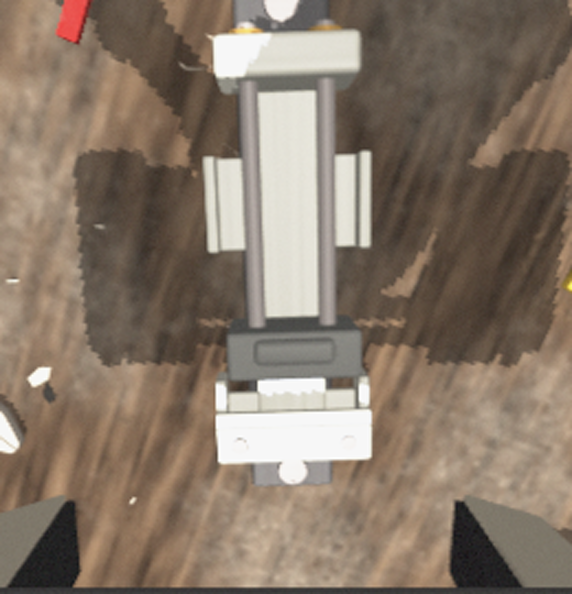

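The crop shows the whole rail: stop plate rows 409-462, slider dark block 320-378, long cheeks rows 152-250, foot end at (253..331,485). I'll convert these to positions.

```bash
python3 - <<'E'
from h import *
c=np.load('pics/w2.npy'); ci=viewer.camera_info("wrist"); ci['origin']=c[:3]; ci['rotation']=c[3:]
f=lambda u,v,z: px(ci,140+u/2.2,v/2.2,z)[:2]
A={'footL':(253,485,8),'footR':(331,485,8),'lipL':(217,409,39),'lipR':(371,410,39),'stopbackL':(217,463,39),'stopbackR':(371,460,39),
'chkL0':(207,157,33),'chkL1':(208,252,33),'chkR0':(371,151,33),'chkR1':(371,246,33),'sc L':(222,376,33),'scR':(364,376,33),
'tabfrontL':(232,378,66),'tabfrontR':(361,376,66),'tabbackL':(228,320,66),'tabbackR':(362,318,66),'postL':(213,37,56),'postR':(360,31,56),'postfL':(215,80,56),'postfR':(360,76,56),'hole':(293,472,8)}
P={k:f(*v) for k,v in A.items()}
mid=lambda a,b:(P[a]+P[b])/2
s=mid('lipL','lipR'); e=mid('postfL','postfR'); d=e-s; print('yaw lip->post',np.arctan2(d[1],d[0]), 'cheekL',np.arctan2(*(P['chkL0']-P['chkL1'])[::-1]),'cheekR',np.arctan2(*(P['chkR0']-P['chkR1'])[::-1]))
yaw=np.arctan2(d[1],d[0]);x=np.array([np.cos(yaw),np.sin(yaw)]);y=np.array([-x[1],x[0]])
o=s
for k,p in P.items(): print(k,p.round(1),'fx,fy',round((p-o)@x,1),round((p-o)@y,1))
im=cv2.imread('pics/w1raw.png') 
ci1=dict(ci); ci1['origin']=np.array([416.6436114,107.13937558,285.14665971]);ci1['rotation']=np.array([-0.28685602,0.00169324,0.34658434])
for n,u,v,z in(('endL',373,219,8),('endR',430,219,8),('hole',402,234,8)):
    p=px(ci1,u/1.5,v/1.5,z)[:2]; print(n,p,(p-o)@x,(p-o)@y)
E
```

```text
yaw lip->post 1.9587662507255634 cheekL 1.9103053451784473 cheekR 1.9649925255371852
footL [ 491.7 -110.4] fx,fy -41.2 17.1
footR [522.7 -99.1] fx,fy -42.5 -15.9
lipL [465.5 -75.2] fx,fy 1.2 28.0
lipR [518.3 -56.3] fx,fy -1.2 -28.0
stopbackL [472.4 -95. ] fx,fy -19.6 29.2
stopbackR [525.7 -74.1] fx,fy -20.5 -28.1
chkL0 [433.8   5.3] fx,fy 87.8 26.9
chkL1 [444.2 -24.1] fx,fy 56.6 28.4
chkR0 [485.   26.1] fx,fy 87.6 -28.3
chkR1 [496.9  -2.6] fx,fy 56.5 -28.5
sc L [463.3 -64.4] fx,fy 12.1 25.9
scR [512.4 -46.5] fx,fy 10.1 -26.2
tabfrontL [465.9 -56.1] fx,fy 18.8 20.5
tabfrontR [504.3 -41.3] fx,fy 17.9 -20.8
tabbackL [458.5 -39. ] fx,fy 37.4 20.8
tabbackR [497.6 -24.1] fx,fy 36.5 -21.0
postL [427.   36.3] fx,fy 119.0 21.5
postR [466.8  52.6] fx,fy 119.0 -21.6
postfL [431.3  25.6] fx,fy 107.5 21.6
postfR [471.4  41.5] fx,fy 107.0 -21.6
hole [505.5 -99.1] fx,fy -36.0 0.0
endL [421.16203891  64.67243082] 147.5124159505985 16.149864464168253
endR [452.13036615  75.86590122] 146.15834824482477 -16.751466394709496
hole [439.9529459  62.1537737] 138.07216006426762 -0.29164969734144697
```

Yaw is about 1.955. The rail lies so that the stop face is near 5 mm behind the lip edge at (492,-66), and the cheek, slider and post spacings agree with the listed figures. Home comes out at about (482,-42). Next I'll hover over the pack.

```bash
python3 -m creep '-0.0070 -0.034 0 0 0 -0.088 100;-0.0070 -0.034 0 0 0 -0.088 100;-0.0070 -0.034 0 0 0 -0.088 100;-0.0070 -0.034 0 0 0 -0.088 100;-0.0070 -0.034 0 0 0 -0.088 100;0 0 -0.02 0 0 0 100;0 0 -0.02 0 0 0 100;0 0 0 0 0 0 100'
python3 - <<'E'
from h import *
o=readout.get_obs(); ci=viewer.camera_info("wrist"); im=viewer.capture("wrist")[:,:,::-1]
np.save('pics/w3.npy',np.array([*ci['origin'],*ci['rotation']]));print(ci['origin'],ci['rotation'],o['tool_pos'],o['tcp_rot'])
cv2.imwrite("pics/w3.png",cv2.resize(im[30:300,130:390],None,fx=2.2,fy=2.2,interpolation=cv2.INTER_CUBIC))
E
```

```text
time: 2.63
tool_pos: [448.1, -244.6, 150.5]
tcp_rot: [-3.136, -0.004, 1.483]
contact_force: [0.3, 0.6, -0.4]
grip_width: 92.0
finger_force: 0.0
[ 454.85336513 -168.53093002  243.2145553 ] [-0.28385538  0.00598421 -0.0879407 ] [ 448.13410205 -244.60869494  150.49747934] [-3.13612691 -0.00387586  1.4831492 ]
```

View pics/w3.png

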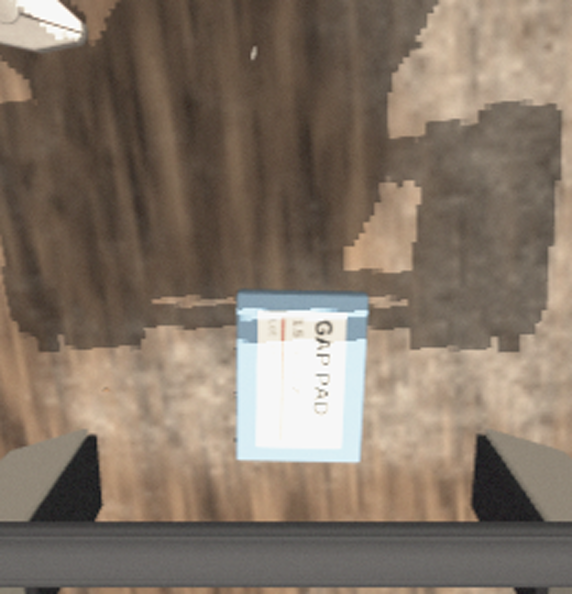

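The wrist crop shows the pack squarely between the fingers. Top-face corners are (238,308), (367,309), (360,461) and (238,461).

```bash
python3 - <<'E'
from h import *
c=np.load('pics/w3.npy'); ci=viewer.camera_info("wrist"); ci['origin']=c[:3]; ci['rotation']=c[3:]
P=np.array([px(ci,130+u/2.2,30+v/2.2,8.4)[:2] for u,v in((238,308),(367,309),(360,461),(238,461))])
print(P.round(1),P.mean(0)); d=np.diff(P,axis=0);print(d, np.hypot(*d.T)); L=P[0]+P[1]-P[2]-P[3];print(np.arctan2(L[1],L[0]))
E
```

```text
[[ 432.6 -219.2]
 [ 476.4 -223.4]
 [ 470.7 -279.6]
 [ 426.6 -275.8]] [ 451.59190352 -249.48814789]
[[ 43.76315613  -4.14923956]
 [ -5.67295167 -56.1788277 ]
 [-44.15989168   3.76958959]] [43.95941336 56.46452924 44.32049005]
1.4670112731732685
```

```bash
python3 -m creep '0.003 -0.002 -0.025 0 0 -0.006 100;0 0 -0.025 0 0 0 100;0 0 -0.02 0 0 0 100;0 0 0 0 0 0 100;0 0 0 0 0 0 100'
```

```text
time: 3.1
tool_pos: [453.1, -248.1, 83.9]
tcp_rot: [-3.141, -0.001, 1.478]
contact_force: [-0.1, -0.1, 1.0]
grip_width: 91.8
finger_force: 0.0
```

```bash
python3 -m creep '-0.002 0.001 -0.01 0 0 0 100;0 0 -0.0055 0 0 0 100;0 0 0 0 0 0 100;0 0 0 0 0 0 60;0 0 0 0 0 0 50;0 0 0 0 0 0 40;0 0 0 0 0 0 30;0 0 0 0 0 0 30'
```

```text
time: 3.77
tool_pos: [450.8, -248.4, 68.1]
tcp_rot: [3.141, 0.0, 1.476]
contact_force: [0.2, 1.0, 1.2]
grip_width: 63.5
finger_force: 0.0
```

```bash
python3 -m creep '0 0 0 0 0 0 30;0 0 0 0 0 0 30;0 0 0 0 0 0 30;0 0 0 0 0 0 30;0 0 0 0 0 0 30;0 0 0 0 0 0 30'
```

```text
time: 4.27
tool_pos: [450.7, -248.4, 67.8]
tcp_rot: [3.141, 0.0, 1.476]
contact_force: [0.5, -0.1, 0.5]
grip_width: 44.9
finger_force: 30.0
```

Grasped: width 44.9 mm at 30 N. Now I'll lift it and carry it to about 15 mm short of the slider face, above the lip, aligned with the feeder.

```bash
python3 -m creep '0 0 0.025 0 0 0 30;0 0 0.035 0 0 0 30;0.0105 0.0308 0.0125 0 0 0.096 30;0.0105 0.0308 0 0 0 0.096 30;0.0105 0.0308 0 0 0 0.096 30;0.0105 0.0308 0 0 0 0.096 30;0.0105 0.0308 0 0 0 0.096 30;0 0 0 0 0 0 30'; python3 -m creep '0 0 0 0 0 0 30;0 0 0 0 0 0 30'
python3 - <<'E'
from h import *
o=readout.get_obs(); print(o['contact_force'],o['tool_pos'],o['tcp_rot']); im=viewer.capture("wrist")[:,:,::-1]; ci=viewer.camera_info("wrist")
np.save('pics/w4.npy',np.array([*ci['origin'],*ci['rotation']]))
cv2.imwrite("pics/w4.png",cv2.resize(im[60:300,130:390],None,fx=2.2,fy=2.2,interpolation=cv2.INTER_CUBIC))
E
```

```text
time: 4.93
tool_pos: [504.0, -89.7, 140.3]
tcp_rot: [3.141, -0.001, 1.965]
contact_force: [0.2, -0.2, -0.6]
grip_width: 44.4
finger_force: 30.0
time: 5.1
tool_pos: [503.0, -94.5, 140.2]
tcp_rot: [-3.141, 0.0, 1.955]
contact_force: [1.0, -0.2, -0.7]
grip_width: 44.2
finger_force: 30.0
[ 0.95608869 -0.21817863 -0.66451326] [503.01775665 -94.53458579 140.15875919] [-3.14119271e+00  7.50639169e-05  1.95538239e+00]
```

View pics/w4.png

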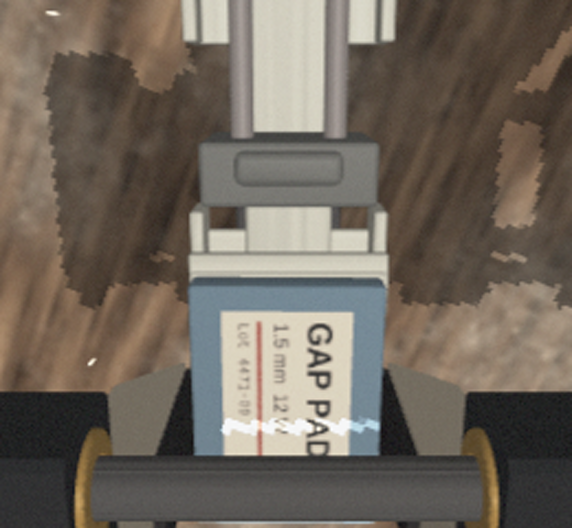

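The pack is square to the rail and centred within 0.5 mm: pack columns 189-386, slider 200-379, lip 189-388. Now I'll descend to pushing height and feel for the slider.

```bash
python3 -m creep '0.0005 0.0002 -0.015 0 0 0 30;0 0 -0.015 0 0 0 30;0 0 0 0 0 0 30;0 0 0 0 0 0 30;0 0 0 0 0 0 30'; python3 -m creep '-0.00188 0.00463 0 0 0 0 30;-0.00188 0.00463 0 0 0 0 30;0 0 0 0 0 0 30;0 0 0 0 0 0 30'
```

```text
time: 5.57
tool_pos: [503.7, -95.0, 110.8]
tcp_rot: [3.141, 0.0, 1.954]
contact_force: [-0.2, 0.2, -0.4]
grip_width: 44.4
finger_force: 30.0
time: 5.9
tool_pos: [499.8, -84.4, 110.7]
tcp_rot: [3.141, 0.0, 1.956]
contact_force: [0.0, -0.5, -1.1]
grip_width: 44.7
finger_force: 30.0
```

```bash
python3 -m creep '-0.00075 0.00185 0 0 0 0 30;0 0 0 0 0 0 30;0 0 0 0 0 0 30' | sed -n 2,4p; python3 -m creep '-0.00038 0.00093 0 0 0 0 30;0 0 0 0 0 0 30;0 0 0 0 0 0 30'| sed -n 2,4p;  python3 -m creep '-0.00038 0.00093 0 0 0 0 30;0 0 0 0 0 0 30;0 0 0 0 0 0 30'| sed -n 2,4p;  python3 -m creep '-0.00038 0.00093 0 0 0 0 30;0 0 0 0 0 0 30;0 0 0 0 0 0 30'| sed -n 2,4p
```

```text
tool_pos: [499.2, -82.9, 110.3]
tcp_rot: [3.141, 0.0, 1.956]
contact_force: [0.5, -0.3, -1.0]
tool_pos: [498.8, -82.1, 110.3]
tcp_rot: [3.142, -0.0, 1.956]
contact_force: [0.0, -0.2, 0.3]
tool_pos: [498.5, -81.2, 110.3]
tcp_rot: [3.141, 0.0, 1.956]
contact_force: [0.3, -0.2, -0.1]
tool_pos: [498.3, -80.6, 110.4]
tcp_rot: [3.141, 0.001, 1.956]
contact_force: [1.4, -3.9, -1.7]
```

Contact, about 4 N. One more small step to pin the reference down.

```bash
python3 -m creep '-0.00038 0.00093 0 0 0 0 30;0 0 0 0 0 0 30;0 0 0 0 0 0 30'| sed -n 2,4p;python3 -m creep '-0.00038 0.00093 0 0 0 0 30;0 0 0 0 0 0 30;0 0 0 0 0 0 30'| sed -n 2,4p; 
```

```text
tool_pos: [497.8, -79.4, 110.4]
tcp_rot: [3.141, 0.0, 1.956]
contact_force: [1.0, -3.8, -0.7]
tool_pos: [497.4, -78.3, 110.3]
tcp_rot: [3.141, 0.0, 1.956]
contact_force: [1.7, -4.3, -0.8]
```

Contact reference is p·x ≈ -261.9 (x=(-0.375,0.927)), and the slider is now at about 2.8 mm. Pressing 40 mm more, gently.

```bash
python3 -m creep '-0.00188 0.00464 0 0 0 0 30;-0.00188 0.00464 0 0 0 0 30;-0.00188 0.00464 0 0 0 0 30;-0.00188 0.00464 0 0 0 0 30;-0.00188 0.00464 0 0 0 0 30;-0.00188 0.00464 0 0 0 0 30;-0.00188 0.00464 0 0 0 0 30;-0.0015 0.0037 0 0 0 0 30'| sed -n 2,4p; python3 -m creep '0 0 0 0 0 0 30;0 0 0 0 0 0 30;0 0 0 0 0 0 30'
python3 - <<'E'
from h import *
print(readout.get_obs()['tool_pos'][:2]@[-.375,.927]+261.9)
E
```

```text
tool_pos: [482.9, -42.5, 110.5]
tcp_rot: [3.141, 0.001, 1.956]
contact_force: [1.5, -7.9, -0.9]
time: 8.32
tool_pos: [482.8, -42.3, 110.4]
tcp_rot: [3.141, 0.001, 1.956]
contact_force: [1.5, -5.8, -1.3]
grip_width: 44.6
finger_force: 30.0
41.59618263274396
```

```bash
python3 -m creep '-0.00105 0.0026 0 0 0 0 30;-0.00105 0.0026 0 0 0 0 30;0 0 0 0 0 0 30;0 0 0 0 0 0 30'
python3 - <<'E'
from h import *
print(readout.get_obs()['tool_pos'][:2]@[-.375,.927]+261.9)
im=viewer.capture("wrist")[:,:,::-1]
s=viewer.capture("scene")[:,:,::-1]
c=np.zeros((560,800,3),np.uint8)
c[:,:]=0; c[:500,:400]=cv2.resize(im[40:290,160:360],(400,500),interpolation=cv2.INTER_CUBIC); c[:400,400:]=cv2.resize(s[160:260,180:280],(400,400),interpolation=cv2.INTER_CUBIC)
cv2.imwrite("pics/w5.png",c)
E
```

```text
time: 8.65
tool_pos: [480.7, -37.2, 110.4]
tcp_rot: [3.141, 0.001, 1.956]
contact_force: [1.7, -5.9, -0.1]
grip_width: 44.6
finger_force: 30.0
47.14845899988771
```

View pics/w5.png

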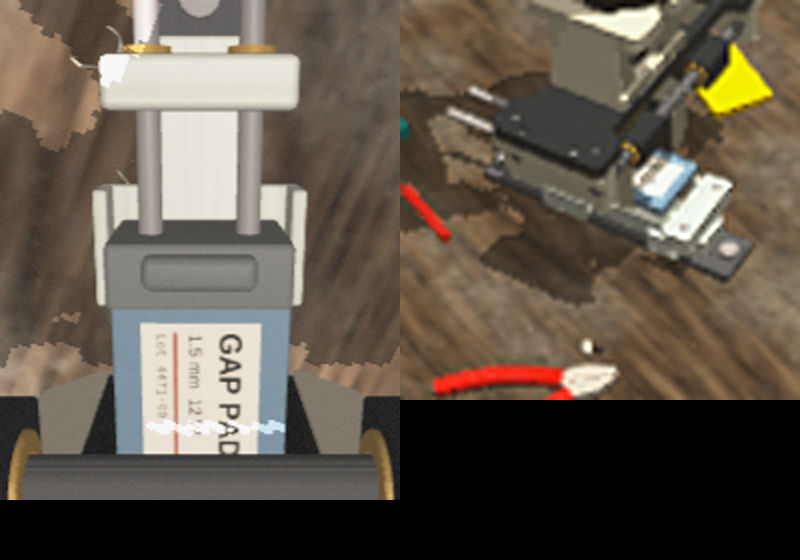

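The pack is pressed square on the slider face (row 305) and is behind the lip in the scene view. Slider is at about 47.1 mm. Lowering now.

```bash
python3 -m creep '0 0 -0.003 0 0 0 30;0 0 -0.003 0 0 0 30;0 0 0 0 0 0 30'| sed -n 2,4p; python3 -m creep '0 0 -0.003 0 0 0 30;0 0 -0.003 0 0 0 30;0 0 0 0 0 0 30'| sed -n 2,4p
```

```text
tool_pos: [481.3, -37.3, 104.5]
tcp_rot: [3.14, 0.001, 1.956]
contact_force: [2.5, -6.1, 1.4]
tool_pos: [481.5, -37.4, 98.5]
tcp_rot: [3.14, 0.002, 1.956]
contact_force: [3.1, -5.3, 1.2]
```

```bash
python3 -m creep '0 0 -0.0025 0 0 0 30;0 0 -0.002 0 0 0 30;0 0 0 0 0 0 30'| sed -n 2,4p; python3 -m creep '0 0 -0.001 0 0 0 30;0 0 0 0 0 0 30'| sed -n 2,4p;  python3 -m creep '0 0 -0.001 0 0 0 30;0 0 0 0 0 0 30'| sed -n 2,4p
```

```text
tool_pos: [481.5, -37.4, 94.2]
tcp_rot: [3.139, 0.002, 1.956]
contact_force: [2.9, -5.3, 1.3]
tool_pos: [481.5, -37.4, 93.3]
tcp_rot: [3.139, 0.002, 1.956]
contact_force: [2.8, -5.3, 2.2]
tool_pos: [481.6, -37.4, 92.4]
tcp_rot: [3.139, 0.002, 1.956]
contact_force: [2.9, -5.0, 1.9]
```

```bash
python3 -m creep '0 0 -0.0005 0 0 0 30;0 0 0 0 0 0 30;0 0 0 0 0 0 30'| sed -n 2,4p;  python3 -m creep '0 0 -0.0005 0 0 0 30;0 0 0 0 0 0 30;0 0 0 0 0 0 30'| sed -n 2,4p
```

```text
tool_pos: [481.6, -37.4, 91.9]
tcp_rot: [3.139, 0.002, 1.956]
contact_force: [2.9, -5.0, 2.6]
tool_pos: [481.6, -37.3, 91.8]
tcp_rot: [3.139, 0.002, 1.956]
contact_force: [1.4, -5.0, 5.6]
```

The bed is felt at TCP z 91.8. I'll let the slider bring the pack back about 4 mm under control, then open.

```bash
python3 -m creep '0.00038 -0.00093 0 0 0 0 30;0.00038 -0.00093 0 0 0 0 30;0.00038 -0.00093 0 0 0 0 30;0.00038 -0.00093 0 0 0 0 30;0 0 0 0 0 0 30;0 0 0 0 0 0 30'| sed -n 2,4p;  python3 -m creep '0 0 0 0 0 0 55;0 0 0 0 0 0 60;0 0 0 0 0 0 65;0 0 0 0 0 0 70;0 0 0 0 0 0 75;0 0 0 0 0 0 80;0 0 0 0 0 0 80;0 0 0 0 0 0 80'
```

```text
tool_pos: [482.8, -40.5, 91.7]
tcp_rot: [3.139, 0.001, 1.956]
contact_force: [1.7, -2.5, 6.6]
time: 11.5
tool_pos: [482.0, -40.6, 90.7]
tcp_rot: [-3.142, -0.0, 1.956]
contact_force: [-1.0, -0.7, 0.0]
grip_width: 73.1
finger_force: 0.0
```

```bash
python3 -m creep '0 0 0.01 0 0 0 85;0 0 0.02 0 0 0 85;0 0 0.03 0 0 0 85;0.01 -0.026 0.03 0 0 0 85;0.01 -0.026 0.01 0 0 0 85;0.01 -0.026 0 0 0 0 85;0 0 0 0 0 0 85;0 0 0 0 0 0 85'
python3 - <<'E'
from h import *
ci=viewer.camera_info("wrist"); im=viewer.capture("wrist")[:,:,::-1]
np.save('pics/w6.npy',np.array([*ci['origin'],*ci['rotation']]))
s=viewer.capture("scene")[:,:,::-1]
c=np.zeros((600,800,3),np.uint8)
c[:594,:440]=cv2.resize(im[30:300,160:360],(440,594),interpolation=cv2.INTER_CUBIC); c[:360,440:]=cv2.resize(s[170:260,180:270],(360,360),interpolation=cv2.INTER_CUBIC)
cv2.imwrite("pics/w6.png",c)
E
```

```text
time: 12.17
tool_pos: [512.1, -119.7, 191.4]
tcp_rot: [3.141, 0.0, 1.954]
contact_force: [-0.4, 0.3, 0.6]
grip_width: 78.0
finger_force: 0.0
```

View pics/w6.png

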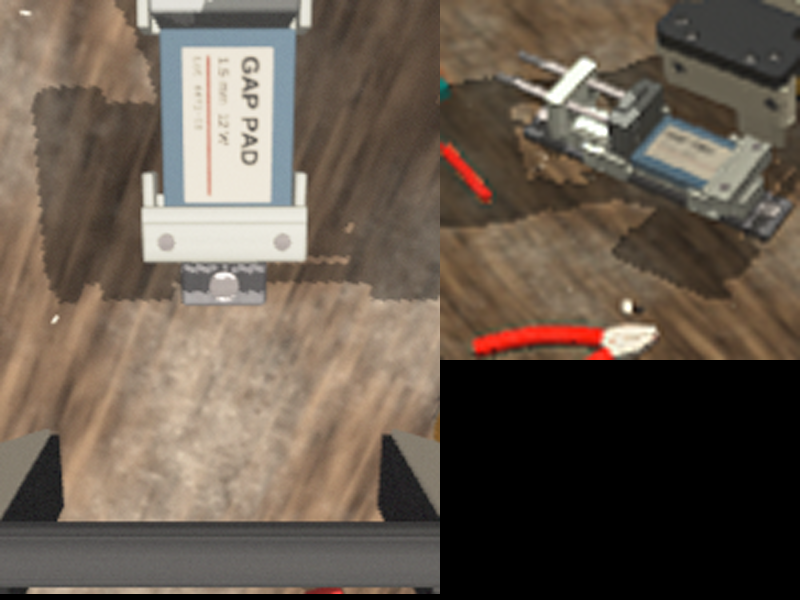

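The picture shows the pack under the lip (lip edge row 207) with the slider closed on its other end (row 29). I'll check the numbers.

```bash
python3 - <<'E'
from h import *
c=np.load('pics/w6.npy'); ci=viewer.camera_info("wrist"); ci['origin']=c[:3]; ci['rotation']=c[3:]
f=lambda u,v,z: px(ci,160+u/2.2,30+v/2.2,z)[:2]
x=np.array([-.375,.927]); y=np.array([-.927,-.375])
lip=(f(143,207,39)+f(307,207,39))/2
for n,p in dict(lipL=f(143,207,39),lipR=f(307,207,39),packL=f(160,29,32.4),packR=f(299,29,32.4),packL2=f(160,205,32.4),packR2=f(296,205,32.4)).items(): print(n,(p-lip)@x,(p-lip)@y)
E
```

```text
lipL 0.05327259119483311 27.990179774477717
lipR -0.053272591194854425 -27.990179774477774
packL 56.760793994211774 21.25102217786228
packR 56.674852697763 -24.267358817555376
packL2 0.18135204195603202 22.719627335333506
packR2 0.090695791721525 -24.917033627039913
```

The pack's far end is 61.7 mm from the stop against a 62 mm pack, so it is home. The robot is clear.

```bash
python3 -c "
from plant import order; print(order.close_job())"
```

```text
the job is handed in; nothing more can be done
None
```

The smaller blue pack is loaded in the feeder: flat on the bed, fully home against the stop under the lip, with the slider closed on it. I handed the job in at about 12 s, having kept clear of the other things on the bench.

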